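# Present the ball-stoppered spice jar on the pantry carousel and hold it there

## Task

I want to take the round spice jar with the ball on its lid from the carousel. Grip the wooden knob on top of the carousel and gently, without spinning it, turn the carousel by it, without touching the jars, until that jar stands squarely at the front, in line with the tongue on the base; finish while still gripping the knob so that the carousel stays still for me. You may let go and re-grip the knob on the way, but do not let go at the end, and leave the other things on the counter where they are.

Things in the scene. Friction and masses are not known exactly. Their poses are not given: they have to be found in the camera images.
- carousel: fixed round wooden base of the spice carousel, 230 mm diameter, 18 mm high. Origin: centre of its underside, on the turning axis, on the counter. Its +x axis is the FRONT: a flat wooden tongue 44 mm wide and 14 mm high with a rounded end sticks out level along +x, reaching 197 mm from the axis.
- turntable: round turning tray, 260 mm diameter, 12 mm thick, underside 20 mm above the counter, on a vertical axis with a 22 mm steel post that carries the knob. Turns freely either way without stops; light friction (0.06 N m), stays where left. Origin: on the axis, underside of the tray; +x axis points to the ball-lidded jar. Carries five clipped jars 72 degrees apart, 85 mm from the axis.
- knob: round dark wooden knob on top of the post, fixed to the turntable and turning with it: upright cylinder, 40 mm diameter, 36 mm high. Origin: centre of its underside, on the turning axis, 213 mm above the counter; its top is 249 mm above the counter. Everything else on the carousel but the post is lower than 170 mm.
- jars: the four plain square glass jars on the turntable, 46 mm wide, with flat square 50 mm wooden lids, standing 32 mm to 124 mm above the counter; clipped to the turntable at 72, 144, 216 and 288 degrees from the ball-lidded jar. Origin: on the turning axis, upper face of the tray; axes as the turntable's.
- ball_jar: the jar wanted: the only round jar, glass, 54 mm diameter, with a 40 mm wooden ball on its lid, top 168 mm above the counter. Clipped to the turntable, its centre 85 mm from the axis. Origin: centre of its underside, 32 mm above the counter.
- food_can: loose food can, 72 mm diameter, 105 mm high; a bystander. Origin: centre of its underside.
- jam_jar: loose jam jar, 68 mm diameter, 100 mm high; a bystander. Origin: centre of its underside.
- mug: loose white mug, 80 mm diameter, 90 mm high, with a handle; a bystander. Origin: centre of its underside.

How it is judged (in metres and radians):
At the end, for the whole second after the job is handed in: The centre of the ball-lidded jar is within 10 mm (about 7 degrees) of the line through the middle of the tongue, on the tongue's side; the turntable is at rest (under 0.1 rad/s) and the gripper's fingers still hold the knob with more than 5 N (x of ball_jar in the frame of carousel above 0.06 m and y of ball_jar in the frame of carousel between -0.01 and 0.01 m and angular speed of turntable below 0.1 rad/s and contact force between the fingers and knob above 5 N); the arm keeps its last pose, push and grip.
It fails at once if the carousel is spun fast (over 4.5 rad/s) (angular speed of turntable above 4.5 rad/s).
It fails at once if the robot pushes on the jars (over 2 N) (contact force between any of the arm, the fingers and jars above 2 N or contact force between any of the arm, the fingers and ball_jar above 2 N).
It fails at once if a bystander is moved by more than 20 mm (distance of any of food_can, jam_jar, mug from where it was at the start of the episode above 0.02 m).
It also fails if it takes over 54 s, if anything falls off the work surface, if the arm or the gripper's body presses on something with over 40 N, if the wrist force passes 120 N, or if a joint passes its speed limit or range.

## Robot

A 6-joint arm with a two-finger parallel gripper is mounted at the origin on the work surface. World frame = base frame: x ahead of the robot, y to its left, z up, the work surface at z = 0. Lengths are in mm, angles in rad, forces in N, time in s.
With the tool pointing down it reaches from about 350 to 875 mm from the base axis. Payload 4.2 kg.
Tool frame: the origin (TCP) lies at the very end of the fingers, on their centre line; the grasp point (between the pads) lies 19 mm behind it; z points along the fingers, y is the line along which they close (so a half turn about z gives the same grasp; the last joint's range is limited). The gripper opens to 87 mm and grips with 3 to 60 N. Pads are 19 mm wide; open, the fingers measure 117 mm over their backs; the gripper's body (75 mm by 190 mm) begins 51 mm behind the grasp point.
Start: joints at [-0.948, 0.385, 0.008, 0, -1.194, -0.259], TCP at [222.407, -584.067, 194.45] pointing down, gripper open.
Joint ranges: [-3.14, 3.14], [-1.21, 2.06], [-1.07, 1.41], [-3.16, 2.05], [-2.99, -0.16], [-3.1, 3.1]. Speed limits (rad/s): [2.79, 2.79, 3.14, 3.14, 3.14, 3.14].

## Interface

Orientations are given as a rotation vector (axis times angle).
In Python, from rig import robot gives the robot as it stands.
- The arm moves only by the tool hand_motion, called after "Request:" by a JSON object that holds its "fn" and its "kwargs". Schema: {"type":"object","properties":{"segments":{"type":"object","properties":{"moves":{"type":"array","items":{"type":"array","items":{"type":"number"},"minItems":5,"maxItems":5},"minItems":1,"maxItems":12}},"additionalProperties":false,"required":["moves"]},"grip_n":{"type":"number"},"only":{"type":"string"},"quiet":{"type":"boolean"},"lines":{"type":"string"}},"required":["segments"],"additionalProperties":false}. segments is an object whose key "moves" holds a list of rows, 1 to 12 of them, each of 5 numbers: dx, dy, dz in parts of the range, where 1.0 means 30 cm, then a turn about the tool's z in parts of the range, where 1.0 means 2 pi rad, then the finger opening in mm; each row is the pose to reach, as a shift and turn from the pose commanded when the call began, along the tool's axes at that moment; what a row does not reach only later rows make up. A row lasts 1/12 s, in which the tool goes at most 41.7 mm and 0.125 rad, less where a joint would pass 70% of its speed; a pose out of reach is approached as far as the arm can. The fingers move at their own pace and stop on an object; grip_n is the grip in N (left out, the last holds). Time passes only in rows, so rows that do not move let the fingers close. The tool returns the time, the measured TCP pose, the force, the opening and the grip force at its end. only (a regular expression) keeps the lines of the reply that match it, lines (a string "A,B") keeps lines A to B, and quiet returns only ok. A shift or turn number past 1, either way, is cut back to 1. Input that does not fit is refused with a message, and nothing moves.
- robot.state(): the state, without advancing time (a new reading comes with each control period).
- robot.grab_frame(name): name is "scene" or "top" or "wrist"; returns the picture (420x560x3 uint8, red, green, blue); there is no depth.
- robot.camera_params(name): a dict with "fovy" (degrees; the focal length in pixels is half the picture's height over the tangent of half this angle, whatever the lens; pixels are square), "cx", "cy" (the principal point, pixels), "pose" (4x4, takes a point from camera to world coordinates). Camera axes: x right, y down, z forward; pixel columns grow to the right and rows downward; lengths in mm; the calibration is good to about 2 mm. The wrist camera is an equidistant fisheye: a pixel r from the principal point sees the ray r / f radians off the axis. A picture is of the moment at which its call begins: read the wrist's pose just before it. camera_params takes no time and is no camera call; for the wrist camera it gives the pose at the moment of the call.
- robot.job_done(): hands the job in; it is judged then, once.
The state is a dict: "t": time; "qpos": joint angles; "joint_vel": joint speeds; "tau": joint torques, N m; "position": TCP position; "orientation": TCP orientation; "ft_force": force on the tool from outside, world axes, zero at the start; "ft_torque": the same for the moment, N m; "grip_width": finger opening in mm; "gripper_force": force on a finger pad.
Only numpy, scipy, OpenCV 4.12 (cv2) and the standard library are available. Lean on these libraries where they do the work, as an engineer would, in place of code of your own. Each camera call takes 0.05 s, during which the arm holds its last target. There are 200 camera calls.

## Working session

There is one attempt and no reset: what is moved stays moved. The work goes in short steps, Python scripts to look and compute and a tool call to move; the robot and the scene stay as the last step left them, time stands still between calls to the robot, and variables do not carry over. Pictures are saved under pics/ and viewed, at most 10 in all, crops included, and the job is handed in when it is done.

```bash
ls; mkdir -p pics; python3 - <<'E'
from rig import robot
import cv2,numpy as np
s=robot.state();print(s)
for n in("scene","top"):
    im=robot.grab_frame(n);cv2.imwrite(f"pics/{n}0.png",im[:,:,::-1]);p=robot.camera_params(n);print(n,p)
E
```

```text
pics
rig.py
{'t': 0.0, 'qpos': array([-9.48366772e-01,  3.85588192e-01,  6.63050120e-03, -5.10176491e-04,
       -1.19400305e+00, -2.58596520e-01]), 'joint_vel': array([ 3.25844952e-05,  7.09649065e-04, -5.32661872e-04, -1.06100816e-03,
       -3.54128074e-03,  3.04576003e-04]), 'tau': array([ 7.99098780e-04, -3.90664387e+01,  1.87401795e+01,  4.21982110e+00,
        1.08737094e-02, -1.95284470e-04]), 'position': array([ 222.1911637 , -583.46033008,  193.34075112]), 'orientation': array([ 0.56798015, -3.08931834, -0.00339235]), 'ft_force': array([ 0.35335332, -0.25879528,  0.45855102]), 'ft_torque': array([ 0.06709845,  0.00770418, -0.00653242]), 'gripper_force': 0.0, 'grip_width': 86.97141164980717}
scene {'fovy': 53.14004667980636, 'cx': 278.49412669210375, 'cy': 211.60475942432294, 'pose': array([[-7.72906318e-01,  3.41048221e-01, -5.35071897e-01,
         1.17645273e+03],
       [ 6.34448370e-01,  4.02698400e-01, -6.59779709e-01,
         7.47250939e+02],
       [-9.54409911e-03, -8.49423399e-01, -5.27625625e-01,
         7.62556454e+02],
       [ 0.00000000e+00,  0.00000000e+00,  0.00000000e+00,
         1.00000000e+00]])}
top {'fovy': 43.13152827079845, 'cx': 275.1114524812012, 'cy': 202.40453919931878, 'pose': array([[-8.16060990e-03, -9.92465778e-01,  1.22250090e-01,
         3.40819939e+02],
       [-9.99846395e-01,  9.99477028e-03,  1.43976259e-02,
        -2.45616501e+01],
       [-1.55110126e-02, -1.22113818e-01, -9.92394893e-01,
         1.68029860e+03],
       [ 0.00000000e+00,  0.00000000e+00,  0.00000000e+00,
         1.00000000e+00]])}
```

View pics/scene0.png

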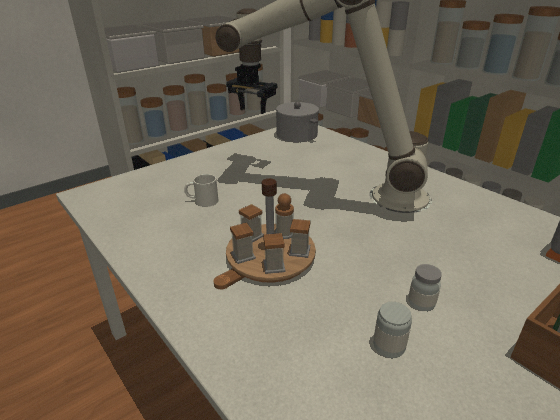

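View pics/top0.png

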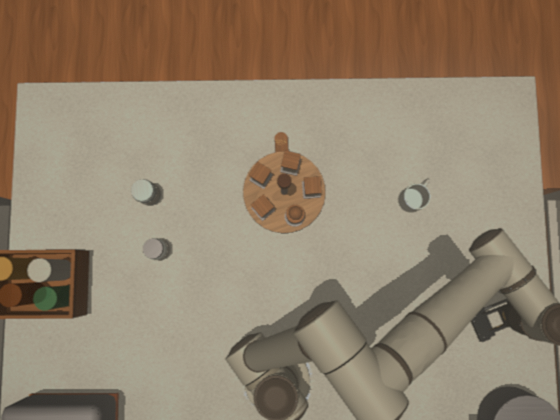

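The scene view shows the knob at (269,187), the ball at (285,200) and the tongue tip at (222,280). In the top view the knob is at (285,181), the tongue tip at (281,135) and the ball at (296,212). I'll crop in for finer pixels.

```bash
python3 - <<'E'
import cv2,numpy as np
a=cv2.imread("pics/scene0.png")[170:295,210:325];b=cv2.imread("pics/top0.png")[125:240,235:335]
f=lambda i,k:cv2.resize(i,None,fx=k,fy=k,interpolation=cv2.INTER_CUBIC)
a=f(a,3.4)[:391];b=f(b,3.4);out=np.zeros((425,740,3),np.uint8)
out[:a.shape[0],:a.shape[1]]=a;out[:b.shape[0],400:400+b.shape[1]]=b
cv2.imwrite("pics/crop1.png",out)
E
```

```text
(no output)
```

View pics/crop1.png

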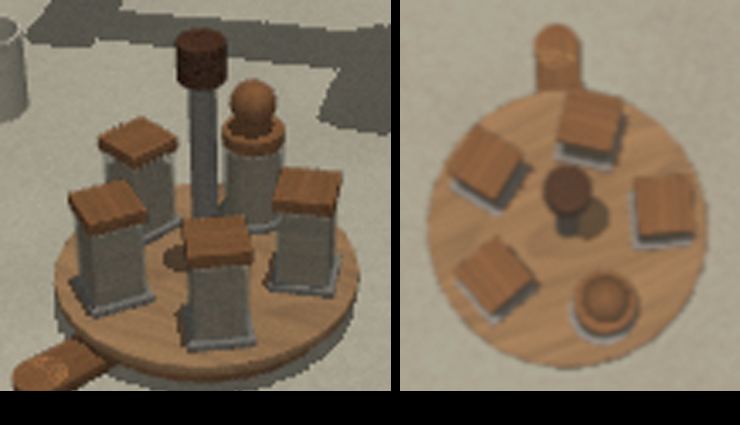

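The crop shows, in crop pixels: scene knob top (201,41) and ball (253,103); top view knob top (567,187), ball (606,296), tongue tip (557,24) and tray disc centre (567,228). I'll triangulate from these.

```bash
cat > h.py <<'E'
import numpy as np
from rig import robot
def ray(n,u,v,P=None):
    p=P or robot.camera_params(n);f=210/np.tan(np.radians(p["fovy"]/2))
    d=np.array([(u-p["cx"])/f,(v-p["cy"])/f,1.]);T=np.array(p["pose"])
    if n=="wrist":
        q=d[:2];r=np.hypot(*q);d=np.r_[q/r*np.sin(r),np.cos(r)] if r>0 else d
    d=T[:3,:3]@d;return T[:3,3],d/np.linalg.norm(d)
def tri(rs):
    A=sum(np.eye(3)-np.outer(d,d) for o,d in rs);b=sum((np.eye(3)-np.outer(d,d))@o for o,d in rs)
    x=np.linalg.solve(A,b);return x,[np.linalg.norm(np.cross(x-o,d)) for o,d in rs]
def onz(r,z): o,d=r;return o+d*(z-o[2])/d[2]
E
python3 - <<'E'
from h import *
S=lambda x,y:ray("scene",210-.35+x/3.4,170-.35+y/3.4)
T=lambda x,y:ray("top",235-.35+(x-400)/3.4,125-.35+y/3.4)
k=tri([S(201,41),T(567,187)]);b=tri([S(253,103),T(606,296)])
c=onz(T(567.5,228),32);t=onz(T(557.5,24),14);tm=onz(T(558,60),14)
kz=onz(T(567,187),249);bz=onz(T(606,296),148)
print(k,b,c,t,tm,kz,bz,sep="\n")
a=lambda v:np.degrees(np.arctan2(v[1],v[0]))
print(a(t-c),a(t-kz),a(b[0]-k[0]),a(bz-kz),a(bz-c),np.linalg.norm((bz-c)[:2]),np.linalg.norm((t-c)[:2]))
R=__import__('scipy.spatial.transform',fromlist=['Rotation']).Rotation.from_rotvec(robot.state()["orientation"]).as_matrix();print(R)
E
```

```text
(array([579.60650002, -27.90014336, 247.83507092]), [np.float64(0.04041673378744249), np.float64(0.04041673378756773)])
(array([501.29799853, -60.00336183, 148.65878828]), [np.float64(0.6206905343211897), np.float64(0.6206905343213468)])
[577.35182074 -28.5059067   32.        ]
[774.68891957 -21.08581324  14.        ]
[739.93346109 -21.22651224  14.        ]
[579.443201   -27.92394378 249.        ]
[501.82492394 -60.44197795 148.        ]
2.1533703036827854 2.0058618685071283 -157.70841731721987 -157.26884278515004 -157.07923529456914 82.00137063992487 197.47655142552094
[[-9.34618956e-01 -3.55649834e-01 -7.76796587e-04]
 [-3.55650673e-01  9.34617214e-01  1.80594040e-03]
 [ 8.37250597e-05  1.96413435e-03 -9.99998068e-01]]
```

The axis is at about (579,-28) and the knob top at z≈248. The front points at 2.1° and the ball at -157.4°, so the carousel needs a turn of +159.5° (2.78 rad CCW), which is a tool turn of -2.78. J6 would go from about -1.16 to +1.62, so a single grasp covers it. Next I lift and approach.

The rows are not in the units I measure in: shifts go in shares of 30 cm and turns go in shares of 2 pi rad. I convert before sending: -285 mm / 300 = -0.95, -255 mm / 300 = -0.85.

Request:
{"fn": "hand_motion", "kwargs": {"segments": {"moves": [[0,0,-0.1167,0,87],[0,0,-0.2333,0,87],[-0.05,0.0367,-0.3167,0,87],[-0.15,0.11,-0.3167,0,87],[-0.25,0.1833,-0.3167,0,87],[-0.35,0.2567,-0.3167,0,87],[-0.45,0.33,-0.3167,0,87],[-0.55,0.4033,-0.3167,0,87],[-0.65,0.4767,-0.3167,0,87],[-0.75,0.55,-0.3167,0,87],[-0.85,0.6233,-0.3167,0,87],[-0.95,0.6967,-0.3167,0,87]]}}}

```text
t: 1.1
position: [414.7, -285.5, 289.2]
orientation: [0.568, -3.089, -0.001]
ft_force: [0.4, -0.4, -0.3]
grip_width: 86.9
gripper_force: 0.0
```

Request:
{"fn": "hand_motion", "kwargs": {"segments": {"moves": [[-0.1,0.0733,0,0,87],[-0.2,0.1467,0,0,87],[-0.3,0.22,0,0,87],[-0.4,0.2933,0,0,87],[-0.5,0.3667,0,0,87],[-0.6,0.44,0,0,87],[-0.7,0.5133,0,0,87],[-0.7833,0.58,0,0,87],[-0.82,0.6133,0,0,87],[-0.82,0.6133,0,0,87],[-0.82,0.6133,0,0,87]]}}}

```text
t: 2.02
position: [578.5, -27.5, 288.7]
orientation: [0.57, -3.088, 0.0]
ft_force: [0.6, 0.2, -0.2]
grip_width: 86.9
gripper_force: 0.0
```

```bash
python3 - <<'E'
from h import *
import cv2
s=robot.state();print(s["position"],s["orientation"],s["qpos"])
p=robot.camera_params("wrist");print(p)
im=robot.grab_frame("wrist");cv2.imwrite("pics/w1.png",im[:,:,::-1])
np.save("w1.npy",p,allow_pickle=True)
E
```

```text
[578.50631891 -27.52542877 288.72305875] [ 5.69707908e-01 -3.08761743e+00  1.08893638e-04] [ 2.31985174e-01  2.57514409e-01  5.80316425e-02 -2.30291414e-05
 -1.37317036e+00 -1.43785380e+00]
{'fovy': 65.70646984690485, 'cx': 279.54245217548316, 'cy': 214.45336013409243, 'pose': array([[-3.56778559e-01,  8.94489728e-01,  2.69438648e-01,
         5.05538339e+02],
       [ 9.34188009e-01,  3.41199743e-01,  1.04285659e-01,
        -5.52835353e+01],
       [ 1.35005360e-03,  2.88913242e-01, -9.57354332e-01,
         4.78591973e+02],
       [ 0.00000000e+00,  0.00000000e+00,  0.00000000e+00,
         1.00000000e+00]])}
```

View pics/w1.png

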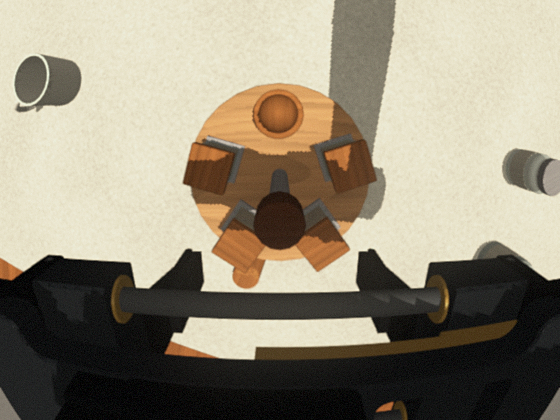

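The wrist view shows the knob at (279,220), the ball at (278,113) and the tongue end at (245,277). The knob sits between the fingers, whose tips are at (190,262) and (368,262). I'll cross-check the position.

```bash
python3 - <<'E'
from h import *
p=np.load("w1.npy",allow_pickle=True).item()
S=lambda x,y:ray("scene",210-.35+x/3.4,170-.35+y/3.4)
T=lambda x,y:ray("top",235-.35+(x-400)/3.4,125-.35+y/3.4)
W=lambda u,v:ray("wrist",u,v,p)
print(tri([S(201,41),T(567,187),W(279.5,221)]),onz(W(279.5,221),249),tri([S(253,103),T(606,296),W(278,114)]),onz(W(278,113),148),onz(W(245,283),14))
E
```

```text
(array([578.08486047, -28.38039613, 246.6596546 ]), [np.float64(0.9706124303644548), np.float64(1.7828619533925254), np.float64(2.3775018648536066)]) [574.90669067 -28.49278336 249.        ] (array([501.33830233, -59.22862827, 149.02584213]), [np.float64(0.16656769845835187), np.float64(1.2463913628843875), np.float64(1.0996625013171677)]) [500.09500857 -58.5363873  148.        ] [765.05431407 -15.61473827  14.        ]
```

The three views agree to about 2 mm. Now I descend, then close at 30 N.

In the tool's units: 72 mm / 300 = 0.24, 66 mm / 300 = 0.22.

Request:
{"fn": "hand_motion", "kwargs": {"segments": {"moves": [[0,0,0.0833,0,87],[0,0,0.1667,0,87],[0,0,0.22,0,87],[0,0,0.24,0,87],[0,0,0.24,0,87],[0,0,0.24,0,87]]}}}

```text
t: 2.57
position: [579.0, -28.9, 218.5]
orientation: [-0.567, 3.089, -0.001]
ft_force: [-0.1, 0.7, 0.3]
grip_width: 87.2
gripper_force: 0.0
```

Request:
{"fn": "hand_motion", "kwargs": {"segments": {"moves": [[0,0,0,0,60],[0,0,0,0,50],[0,0,0,0,35],[0,0,0,0,35],[0,0,0,0,35],[0,0,0,0,35],[0,0,0,0,35],[0,0,0,0,35],[0,0,0,0,35],[0,0,0,0,35]]}, "grip_n": 30}}

```text
t: 3.4
position: [578.7, -27.6, 217.4]
orientation: [0.568, -3.09, -0.001]
ft_force: [-0.7, 2.0, 0.7]
grip_width: 38.0
gripper_force: 30.0
```

In the tool's units: -0.8 rad / 6.2832 = -0.1273.

Request:
{"fn": "hand_motion", "kwargs": {"segments": {"moves": [[0,0,0,-0.0064,35],[0,0,0,-0.0191,35],[0,0,0,-0.0318,35],[0,0,0,-0.0446,35],[0,0,0,-0.0573,35],[0,0,0,-0.07,35],[0,0,0,-0.0828,35],[0,0,0,-0.0955,35],[0,0,0,-0.1082,35],[0,0,0,-0.1194,35],[0,0,0,-0.1273,35],[0,0,0,-0.1273,35]]}, "grip_n": 30}}

```text
t: 4.4
position: [578.3, -27.2, 217.4]
orientation: [1.728, -2.623, -0.002]
ft_force: [-3.4, 3.5, 2.2]
grip_width: 38.3
gripper_force: 30.0
```

```bash
python3 - <<'E'
from h import *
import cv2
s=robot.state();print(s["qpos"],s["ft_torque"])
a=robot.grab_frame("scene")[170:295,210:325,::-1];b=robot.grab_frame("wrist")[:,:,::-1]
o=np.zeros((425,800,3),np.uint8);o[:,:391]=cv2.resize(a,(391,425),interpolation=2);o[:300,400:]=cv2.resize(b,(400,300))
cv2.imwrite("pics/t1.png",o)
E
```

```text
[ 0.23202923  0.29172125 -0.07060575 -0.00125217 -1.20935233 -0.63722048] [ 1.06942755  0.6511668  -0.0058576 ]
```

View pics/t1.png

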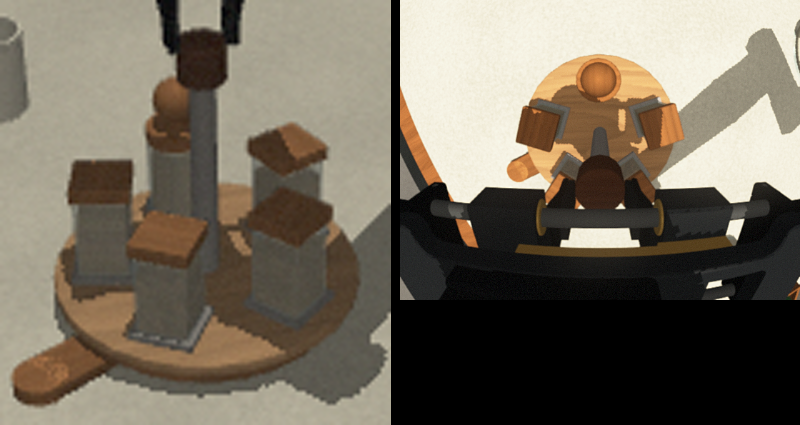

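The turntable follows the gripper: the ball stays at the top centre of the wrist view, at (599,80) in the composite, and has moved left in the scene view. I'll do the remaining 1.98 rad.

In the tool's units: -0.95 rad / 6.2832 = -0.1512.

Request:
{"fn": "hand_motion", "kwargs": {"segments": {"moves": [[0,0,0,-0.008,35],[0,0,0,-0.0223,35],[0,0,0,-0.0366,35],[0,0,0,-0.0509,35],[0,0,0,-0.0653,35],[0,0,0,-0.0796,35],[0,0,0,-0.0939,35],[0,0,0,-0.1082,35],[0,0,0,-0.1225,35],[0,0,0,-0.1369,35],[0,0,0,-0.1512,35],[0,0,0,-0.1592,35]]}, "grip_n": 30}}

```text
t: 5.5
position: [577.5, -27.3, 217.4]
orientation: [2.775, -1.472, -0.004]
ft_force: [-4.4, 4.0, 3.2]
grip_width: 38.3
gripper_force: 30.0
```

Request:
{"fn": "hand_motion", "kwargs": {"segments": {"moves": [[0,0,0,-0.008,35],[0,0,0,-0.0223,35],[0,0,0,-0.0366,35],[0,0,0,-0.0509,35],[0,0,0,-0.0653,35],[0,0,0,-0.0796,35],[0,0,0,-0.0939,35],[0,0,0,-0.1082,35],[0,0,0,-0.1225,35],[0,0,0,-0.1369,35],[0,0,0,-0.1496,35],[0,0,0,-0.156,35]]}, "grip_n": 30}}

```text
t: 6.5
position: [577.1, -28.0, 217.4]
orientation: [3.141, 0.006, -0.006]
ft_force: [-4.7, 3.0, 2.0]
grip_width: 37.6
gripper_force: 30.0
```

Request:
{"fn": "hand_motion", "kwargs": {"segments": {"moves": [[0,0,0,0,35],[0,0,0,0,35],[0,0,0,0,35]]}, "grip_n": 30}}

```text
t: 6.75
position: [577.1, -28.0, 217.4]
orientation: [3.141, 0.002, -0.006]
ft_force: [-4.9, 2.1, 3.4]
grip_width: 38.1
gripper_force: 30.0
```

```bash
python3 - <<'E'
from h import *
import cv2
s=robot.state();print(s["qpos"],s["ft_torque"])
p=robot.camera_params("wrist");b=robot.grab_frame("wrist")[:,:,::-1];np.save("w2.npy",p,allow_pickle=True)
a=robot.grab_frame("scene")[170:295,210:325,::-1]
o=np.zeros((425,800,3),np.uint8);o[:,:391]=cv2.resize(a,(391,425),interpolation=2);o[:400,400:]=cv2.resize(b[20:220,180:380],(400,400),interpolation=2)
cv2.imwrite("pics/t2.png",o)
E
```

```text
[ 2.31457251e-01  2.91280999e-01 -7.14954417e-02 -5.67920205e-04
 -1.21179431e+00  1.34055525e+00] [0.70014437 1.61186233 0.06580736]
```

View pics/t2.png

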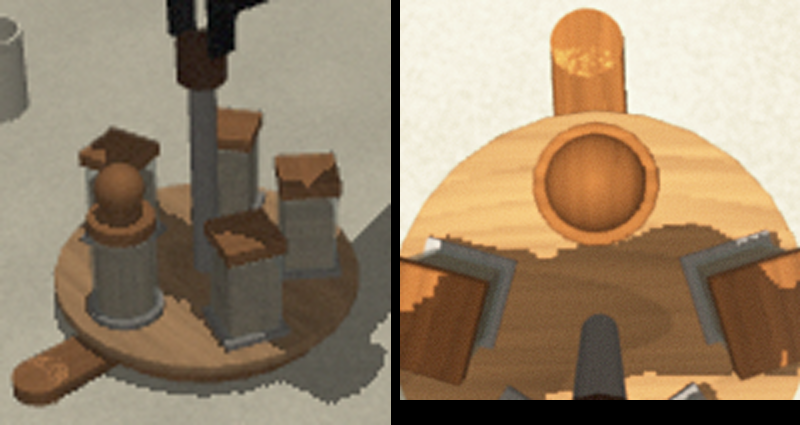

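The ball is at (595,184) in the composite, just behind the tongue, which is centred on about x=588. I'll measure what error is left.

```bash
python3 - <<'E'
from h import *
p=np.load("w2.npy",allow_pickle=True).item()
W=lambda x,y:ray("wrist",180-.25+(x-400)/2,20-.25+y/2,p)
b=onz(W(595.5,183),148);l=onz(W(595.5,184),126)
tc=(onz(W(553,90),14)+onz(W(626,90),14))/2;tt=onz(W(587,9),14)
tL,tR=onz(W(553,90),14),onz(W(626,90),14)
S=lambda x,y:ray("scene",210-.35+x/3.4,170-.35+y/3.4)
bs=tri([S(119,188),W(595.5,183)])
a=lambda v,c:np.degrees(np.arctan2(v[1]-c[1],v[0]-c[0]))
c=np.array([578,-28.2,0])
print(b,l,bs,tc,tt,np.linalg.norm(tL-tR))
print("ball",a(b,c),a(l,c),a(bs[0],c),a(onz(S(119,188),148),c),"tongue",a(tc,c),a(tt,c))
print(robot.state()["gripper_force"])
E
```

```text
[664.00771035 -25.32015136 148.        ] [664.00122746 -25.16515337 126.        ] (array([664.42018864, -25.62134863, 149.17663079]), [np.float64(0.5245719561235218), np.float64(0.5245719561235812)]) [723.52907959 -20.77396696  14.        ] [774.90697372 -19.22185298  14.        ] 43.169869026689994
ball 1.917753060320482 2.0210383595391184 1.7091147111478084 0.5301463193547147 tongue 2.921145620633314 2.610643406811537
30.000609755516052
```

The ball is at about 1.8° and the tongue at about 2.1–2.9°, so the error is about 1° (roughly 1.5 mm) against an allowed 10 mm. The grip is at 30 N and the arm is still, so I'll hand in.

```bash
python3 -c "
from rig import robot
print(robot.job_done())"
```

```text
the job is handed in; nothing more can be done
None
```

The job is handed in: the ball-lidded jar stands at the front, within about 1° (1–2 mm) of the tongue's line by my last measurement, and the gripper still holds the knob at 30 N.

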